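Release the blade case lid with the latch key

TASK

The spring lid of the grey steel blade case is latched. Take the wooden-handled release key out of the tool block, push its rod down through the slot in the case's ledge, feel for the hidden latch tab and press it gently, just far enough that the lid springs up. Then put the key back upright in the middle hole of the tool block, all the way down, and let go; leave the lid up and the other things on the bench where they are.

Things in the scene. Friction and masses are not known exactly. Their poses are not given: they have to be found in the camera images.
- key: Loose release key, about 0.12 kg: a square light-wood handle 22 x 22 x 60 mm tall with a straight flat-ended steel rod, 6 mm diameter, 85 mm long, below it. Origin in the middle of the handle's underside, z up (handle z 0 to 60 mm, rod 0 to -85 mm), x, y square to the handle's faces. It starts upright in the tool block's middle hole, the handle's underside on the block's top.
- key_tip (a point): Middle of the flat end of the key's rod, 85 mm below the key's origin; axes as the key's.
- case: Blade case: fixed grey steel box 190 (x) x 150 (y) x 65 mm (z), origin in the middle of its underside. Its top is a fixed bare-steel ledge at the -x end, 49 mm wide, 6 mm thick, with the slot; the rest is the lid. Hollow below the ledge, rigid floor 61 mm below the top. A push of more than 25 N of the key on any part of it (ledge, tab, lid) damages it.
- slot (a point): Centre of the slot's mouth, level with the ledge's top, 71.5 mm from the case's middle towards -x; axes as the case's. Slot 40 mm long (y), 9 mm wide (x), edges broken by 1.5 mm. The hidden latch tab under it is a flat plate 10 mm wide (y), as broad as the slot; its top lies 12 to 28 mm below the ledge's top, its middle up to 13 mm either way along y from the slot's; beside it is empty space.
- lid (a joint): Lid angle in rad: 0 latched, flush; 0.3 sprung fully up, where it stays. Hinged along the case's +x edge; its edge beside the ledge rises about 40 mm. The tab that frees it moves straight down on a spring: 4 N to start, then 0.7 N more per mm; the lid is freed after 5 to 6 mm (8 to 9 N), a rigid stop comes at 11 mm. The tab springs back.
- stand: Tool block: fixed wooden block 130 (x) x 70 (y) x 95 mm (z), origin in the middle of its underside, with a row of three equal holes along x, 42 mm apart; the key belongs in the middle one, the other two stay empty.
- stand_hole (a point): Centre of the middle hole's mouth, on the block's top (95 mm above the bench); axes as the block's. The hole is 12 mm in diameter and 90 mm deep, mouth broken by 2 mm.
- panel: Bystander: carved wood blank 60 x 90 x 27 mm lying on the bench, origin in the middle of its underside.
- tin: Bystander: flat aluminium wax tin, 68 mm in diameter, 50 mm tall, origin in the middle of its underside.
- mug: Bystander: white ceramic mug, 76 mm in diameter, 85 mm tall, handle at its +y, origin in the middle of its underside.
There are look-alikes about, which are no part of the job. Of the things like the key, leave any that is black or purple; of the rest the smaller one is meant.

How it is judged:
On the way:
1. the lid springs up while the key's rod is down in the slot (value of joint lid above 0.2 rad and z of key_tip in the frame of slot below -0.008 m and x of key_tip in the frame of slot between -0.01 and 0.01 m and y of key_tip in the frame of slot between -0.025 and 0.025 m), for 0.1 s.
At the end, for the whole second after the job is handed in: The lid is up (above 0.2 rad); the key stands upright (within 0.06 rad) and at rest in the tool block's middle hole, its axis within 6 mm of the hole's and its handle down to within 4 mm of the block's top, released (value of joint lid above 0.2 rad and horizontal distance between key and stand_hole below 0.006 m and z of key in the frame of stand_hole below 0.004 m and z of key_tip in the frame of stand_hole below -0.075 m and angle between key's own z axis and vertical below 0.06 rad and linear speed of key below 0.02 m/s); the robot touches nothing.
It fails at once if the key is pressed against the blade case (ledge, tab or lid) with more than 25 N (contact force between key and case above 25 N or contact force between key and tab above 25 N).
It fails at once if the key is rammed into the tool block (more than 60 N) (contact force between key and stand above 60 N).
It fails at once if a bystander is shifted by more than 20 mm (distance of any of panel, tin, mug from where it was at the start of the episode above 0.02 m).
It also fails if it takes over 69 s, if anything falls off the work surface, if the arm or the gripper's body presses on something with over 40 N, if the wrist force passes 120 N, or if a joint passes its speed limit or range.

ROBOT

A 6-joint arm with a two-finger parallel gripper is mounted at the origin on the work surface. World frame = base frame: x ahead of the robot, y to its left, z up, the work surface at z = 0. Lengths are in m, angles in rad, forces in N, time in s.
With the tool pointing down it reaches from about 0.375 to 0.75 m from the base axis. Payload 9 kg.
Tool frame: the origin (TCP) lies on the centre line of the jaws, within the pads' length; the fingertips stand 11 mm ahead of it and the grasp point (between the pads) lies 8 mm behind it; z points along the fingers, x is the direction in which the jaws open and shut, and the axes are right-handed (so a half turn about z gives the same grasp; the last joint's range is limited). The gripper opens to 85 mm and grips with 20 to 120 N. Pads are 22 mm wide; open, the fingers measure 114 mm over their backs; the gripper's body (76 mm by 85 mm) begins 54 mm behind the grasp point. The pads swing forward as they close: fully open they stand 13 mm farther back than shut.
Start: joints at [-1.455, 0.104, 0.097, 1.564, 0, 1.353], TCP at [0.197, -0.567, 0.242] pointing down, gripper open.
Joint ranges: [-2.99, 2.99], [-0.84, 1.86], [-1.1, 1.16], [-1.84, 2.11], [-1.51, 1.56], [-3.14, 3.14]. Speed limits (rad/s): [2.22, 2.22, 2.57, 3.14, 3.14, 3.14].

INTERFACE

Orientations are given as a rotation vector (axis times angle).
In Python, from plant import env gives the robot as it stands. The module is installed in compiled form; this text tells all that it offers.
- The arm moves only by the tool play_rows, never from a script. Its argument "commands" is a list of rows, each a list of 5 numbers: the shift along the tool's x, y, z in cm, then the turn about the tool's z in degrees, then the gripper's target within -1 to 1 (shut at 1, half-way at 0, fully open at -1). In form: [[x, y, z, yaw, fingers], ...]. A call has 1 to 10 rows; each row shifts and turns the commanded pose from where the row before left it, along the tool's axes as they then stand; what a row does not reach is not made up. A row lasts 1/10 s, in which the tool goes at most 50 mm and 8.59 degrees, less where a joint would pass 70% of its speed; a pose out of reach is approached as far as the arm can. A call with a gripper value outside its range is refused whole. The fingers move at their own pace and stop on an object; the grip force is fixed at half the most. Time passes only in rows, so rows that do not move let the fingers close. It gives the time, the measured TCP pose, the force and the opening at its end, in the units of the state.
- env.get_state(): the state, without advancing time (a new reading comes with each control period).
- env.grab_frame(name): name is "side" or "top"; returns a dict with "color" (384x512x3 uint8, red, green, blue), "range_z" (384x512 float32, m along the optical axis (not along the pixel's ray), 0 where there is no reading), "fx", "fy", "cx", "cy" (pixels), "rvec" (rotation vector, rad) and "tvec" (3), from world to camera coordinates, as OpenCV has them. Camera axes: x right, y down, z forward; pixel columns grow to the right and rows downward; lengths in m; the calibration is good to about 2 mm. A picture is of the moment at which its call begins.
- env.close_job(): hands the job in, once; it reports no verdict.
The state is a dict: "time": time; "qpos": joint angles; "qd": joint speeds; "effort": joint torques, N m; "eef_pos": TCP position; "tcp_rot": TCP orientation; "wrist_force": force on the tool from outside, world axes, zero at the start; "wrist_torque": the same for the moment, N m; "finger_gap": finger opening in m.
Only numpy, scipy, OpenCV 4.12 (cv2) and the standard library are available. Lean on these libraries where they do the work, as an engineer would, in place of code of your own. Each camera call takes 0.05 s, during which the arm holds its last target. There are 200 camera calls.

## Working session

There is one attempt and no reset: what is moved stays moved. The work goes in short steps, Python scripts to look and compute and a tool call to move; the robot and the scene stay as the last step left them, time stands still between calls to the robot, and variables do not carry over. Pictures are saved under pics/ and viewed, about 8 in all and at most 12, crops included, and the job is handed in when it is done.

Besides the shell and the picture viewer there is one more tool, called after "Request:" by a JSON object that holds its "op" and its "data", one argument or row to a line. play_rows: Moves the arm, as the interface text tells. Its arguments: {"type":"object","properties":{"commands":{"type":"array","items":{"type":"array","items":{"type":"number"}}}},"required":["commands"]}

```bash
mkdir -p pics
cat > h.py <<'E'
import numpy as np, cv2
from plant import env
def frame(n):
    f=env.grab_frame(n); R=cv2.Rodrigues(np.array(f['rvec'],float))[0]; f['R']=R; f['t']=np.array(f['tvec'],float).ravel(); return f
def cloud(f):
    v,u=np.mgrid[:384,:512]; z=f['range_z']
    c=np.stack([(u-f['cx'])/f['fx']*z,(v-f['cy'])/f['fy']*z,z],-1)
    return (c-f['t'])@f['R']
def onplane(f,u,v,h):
    d=np.array([(u-f['cx'])/f['fx'],(v-f['cy'])/f['fy'],1.])@f['R']; o=-f['R'].T@f['t']
    return o+d*(h-o[2])/d[2]
def save(f,name): cv2.imwrite('pics/'+name,f['color'][:,:,::-1])
E
python3 - <<'E'
from h import *
for n in('side','top'):
    f=frame(n); save(f,n+'0.png'); np.savez('/tmp/'+n,**f); print(n,-f['R'].T@f['t'],f['fx'],(f['range_z']>0).mean())
    P=cloud(f); np.save('/tmp/P'+n,P)
s=env.get_state(); print({k:np.round(v,3) for k,v in s.items()})
E
```

```text
side [0.49842061 0.91256049 0.89174714] 459.2183184788158 0.9959157307942709
top [3.24483335e-01 1.50659280e-03 1.60063023e+00] 470.6482465562719 0.9959767659505209
{'time': np.float64(0.1), 'qpos': array([-1.455,  0.105,  0.097,  1.564, -0.   ,  1.353]), 'qd': array([-0.   ,  0.   ,  0.001, -0.   , -0.   ,  0.001]), 'effort': array([ 6.0000e-03, -5.5821e+01,  5.0472e+01,  1.3000e-02, -0.0000e+00,
        0.0000e+00]), 'eef_pos': array([ 0.197, -0.567,  0.242]), 'tcp_rot': array([-2.559e+00,  1.821e+00,  1.000e-03]), 'wrist_force': array([-0.568,  0.158, -0.255]), 'wrist_torque': array([0.012, 0.054, 0.017]), 'finger_gap': np.float64(0.086)}
```

View pics/side0.png

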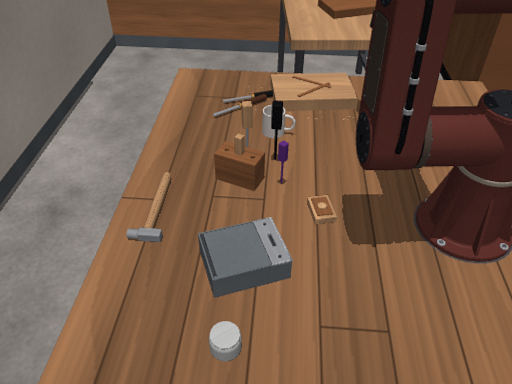

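View pics/top0.png

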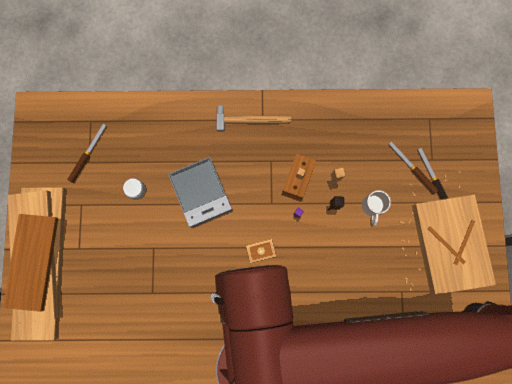

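The side view shows the light key in the block at (239,142), with a taller light one behind it at (247,125), black at (277,115) and purple at (283,150). The case is at (245,255), slot at (272,240). In the top view the block is at (299,177), key at (301,173), case at (200,192) and slot at (208,211). Next I measure these.

Run:
```python
from h import *
out=[]
def rect(P,m,lab):
    q=P[m][:,:2].astype(np.float32)*1000
    if len(q)<10: print(lab,len(q));return
    r=cv2.minAreaRect(q); print(lab,len(q),'med z',np.round(np.median(P[m][:,2]),4),'c',np.round(r[0],1),'size',np.round(r[1],1),'ang',round(r[2],1),'mean',q.mean(0).round(1))
for n in('top','side'):
    P=np.load(f'/tmp/P{n}.npy'); C=np.load(f'/tmp/{n}.npz')['color'].astype(int)
    bl=(P[...,0]>.3)&(P[...,0]<.72)&(P[...,1]<.0)&(P[...,1]>-.28)
    rect(P,bl&(abs(P[...,2]-.095)<.006),n+' block top')
    rect(P,bl&(abs(P[...,2]-.155)<.006),n+' z155')
    for lo,hi in((.10,.15),(.15,.165),(.165,.2),(.2,.3)):
        m=(bl&(P[...,2]>lo)&(P[...,2]<hi)).astype(np.uint8)
        k,L,S,c=cv2.connectedComponentsWithStats(m)
        for i in range(1,k):
            if S[i,4]>5: mm=L==i; print(n,lo,hi,S[i],P[mm].mean(0).round(4),P[mm][:,2].max().round(3),C[mm].mean(0).round())
    cs=(P[...,0]>.25)&(P[...,0]<.75)&(P[...,1]<.4)&(P[...,1]>.04)
    rect(P,cs&(abs(P[...,2]-.065)<.006),n+' case top')
    f=np.load(f'/tmp/{n}.npz')
    for a,b,nm in(((160,150),(260,240),'c') if n=='top' else ((190,210),(300,300),'c'),((270,140),(360,230),'b') if n=='top' else ((200,90),(300,195),'b')):
        im=C[a[1]:b[1],a[0]:b[0],::-1].astype(np.uint8); out.append(cv2.resize(im,(400,300) ,interpolation=cv2.INTER_CUBIC)); print(n,nm,400/(b[0]-a[0]),300/(b[1]-a[1]))
cv2.imwrite('pics/crops.png',np.vstack([np.hstack(out[:2]),np.hstack(out[2:])]))
```

```text
top block top 702 med z 0.0944 c [ 588.7 -135.2] size [ 71.9 199.5] ang 70.7 mean [ 617.3 -145.3]
top z155 76 med z 0.1538 c [ 554.7 -201.8] size [140.3 147.9] ang 87.5 mean [ 590.  -183.5]
top 0.1 0.15 [296 173   8   6  25] [ 0.6106 -0.1427  0.1299] 0.15 [108.  76.  45.]
top 0.1 0.15 [331 173  11   9  30] [ 0.6009 -0.2525  0.1343] 0.149 [102.  72.  43.]
top 0.1 0.15 [330 199   9  11  20] [ 0.5123 -0.2431  0.1364] 0.15 [64. 42. 24.]
top 0.1 0.15 [293 208  10  10  58] [ 0.493  -0.1355  0.1376] 0.149 [112.  56. 128.]
top 0.15 0.165 [297 168   8   8  43] [ 0.6193 -0.146   0.1545] 0.162 [204. 148.  90.]
top 0.15 0.165 [331 200  10   9  17] [ 0.5103 -0.245   0.1577] 0.164 [46. 28. 18.]
top 0.165 0.2 [333 168  12  12 111] [ 0.607  -0.2584  0.1882] 0.198 [179. 130.  79.]
top 0.165 0.2 [332 197  11  11  31] [ 0.5127 -0.2432  0.1844] 0.2 [46. 30. 18.]
top 0.2 0.3 [334 196  10  11  87] [ 0.5181 -0.2517  0.204 ] 0.21 [53. 41. 35.]
top case top 2291 med z 0.0647 c [575.1 182.7] size [191.9 150. ] ang 22.6 mean [574.2 182.4]
top c 4.0 3.3333333333333335
top b 4.444444444444445 3.3333333333333335

[... 574 characters left out ...]
492  0.1576] 0.164 [113.  86.  62.]
side 0.15 0.165 [271 117  11   6  48] [ 0.522  -0.2409  0.1577] 0.165 [14. 14. 15.]
side 0.15 0.165 [234 133  10   8  50] [ 0.6226 -0.1446  0.1558] 0.16 [166. 127.  91.]
side 0.165 0.2 [241 101  11  14 135] [ 0.6113 -0.2538  0.1849] 0.198 [140. 107.  77.]
side 0.165 0.2 [271 107  12  11 111] [ 0.5218 -0.2417  0.1819] 0.2 [16. 16. 17.]
side 0.2 0.3 [272 100  11   8  76] [ 0.5219 -0.2498  0.2055] 0.21 [29. 25. 24.]
side 0.2 0.3 [356 125   2  12  16] [ 0.3278 -0.0089  0.2867] 0.3 [46. 34. 29.]
side case top 3897 med z 0.0668 c [578.2 179.6] size [191.8 154.9] ang 22.5 mean [577.7 187.3]
side c 3.6363636363636362 3.3333333333333335
side b 4.0 2.857142857142857
```

View pics/crops.png

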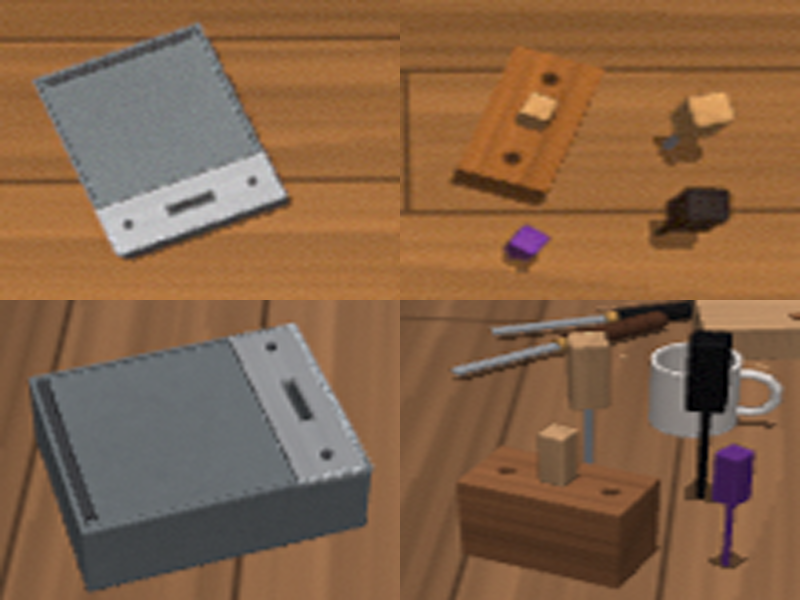

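The crops show the slot clearly as a dark bar in the ledge, and the block's two free holes on either side of the key. I'll get sub-pixel centroids of these from both views.

```bash
cat > m.py <<'E'
from h import *
def dark(f,u0,v0,r,h,k=8):
    "weighted centroid and principal axis of a dark blob near (u0,v0), on plane h"
    M=np.float32([[k,0,-k*(u0-r)],[0,k,-k*(v0-r)]])
    g=cv2.cvtColor(f['color'],cv2.COLOR_RGB2GRAY); g=cv2.warpAffine(g,M,(2*r*k,2*r*k),flags=cv2.INTER_CUBIC)
    t=(np.percentile(g,2)+np.median(g))/2
    n,L,S,c=cv2.connectedComponentsWithStats((g<t).astype(np.uint8))
    i=1+np.argmin(np.hypot(*(c[1:]-r*k).T)+1e3*(S[1:,4]<60)); v,u=np.nonzero(L==i)
    w=np.array([onplane(f,a/k+u0-r,b/k+v0-r,h)[:2] for a,b in zip(u[::5],v[::5])])*1000
    rc=cv2.minAreaRect(w.astype(np.float32)); return w.mean(0).round(1),np.round(rc[1],1),round(rc[2],1)
E
python3 - <<'E'
from m import *
for n,pts in(('top',dict(slot=(207.8,211),h1=(303.5,163.5),h2=(295,187.3),s1=(192,217.3),s2=(223,204.4))),('side',dict(slot=(272,240),h1=(226.3,149.2),h2=(252.5,156.5),s1=(264.5,224),s2=(279.5,255)))):
    f=dict(np.load(f'/tmp/{n}.npz'))
    for k,(u,v) in pts.items(): print(n,k,*dark(f,u,v,8 if k=='slot' else 4,.095 if k[0]=='h' else .065))
    P=np.load(f'/tmp/P{n}.npy'); C=f['color'].astype(int)
    b=(abs(P[...,0]-.617)<.1)&(abs(P[...,1]+.144)<.09)
    q=P[b&(abs(P[...,2]-.095)<.004)][:,:2].astype(np.float32)*1000; r=cv2.minAreaRect(q); print('block',np.round(r[0],1),np.round(r[1],1),round(r[2],1))
    m=b&(P[...,2]>.15); v,u=np.nonzero(m)
    q=np.array([onplane(f,x+dx,y+dy,.155)[:2] for x,y in zip(u,v) for dx in(-.5,.5) for dy in(-.5,.5)],np.float32)*1000
    r=cv2.minAreaRect(q); print('key top',np.round(r[0],1),np.round(r[1],1),round(r[2],1),q.mean(0))
E
```

```text
top slot [510.1 154.9] [ 9.5 40.1] 23.2
top h1 [ 659.5 -161.4] [11.  11.2] 44.7
top h2 [ 581.  -131.5] [11.3 11.1] 18.2
top s1 [489.6 206.2] [7.4 8. ] 63.1
top s2 [531.6 104.5] [7.7 7.6] 33.7
block [ 619.9 -146.5] [ 69.9 131.1] 69.4
key top [ 619.9 -145.2] [25.  25.6] 88.6 [ 619.1715  -145.91196]
side slot [511.9 153.7] [ 9.  39.2] 23.5
side h1 [ 662.2 -163.5] [11.1 11.4] 24.1
side h2 [ 583.5 -134.4] [11.1  8.9] 4.7
side s1 [533.2 100. ] [7.7 6.6] 73.2
side s2 [490.9 202.5] [8.3 7.3] 49.1
block [ 623.7 -146.9] [ 77.4 133.2] 70.9
key top [ 623.6 -145.4] [35.2 29.5] 65.7 [ 622.72473 -145.86894]
```

Run:
```python
from m import *
k=8;o=[]
for n,(u0,v0),r in(('top',(301,172.5),9),('side',(239,143),14)):
    f=dict(np.load(f'/tmp/{n}.npz')); M=np.float32([[k,0,-k*(u0-r)],[0,k,-k*(v0-r)]])
    im=cv2.warpAffine(f['color'],M,(2*r*k,2*r*k),flags=cv2.INTER_CUBIC); o.append(cv2.resize(im,(400,400))[:,:,::-1])
    g=im[:,:,1]; t=(np.percentile(g,99)+np.median(g))/2
    for th in(t,t+15):
        nn,L,S,c=cv2.connectedComponentsWithStats((g>th).astype(np.uint8)); i=1+S[1:,4].argmax(); cs=cv2.findContours((L==i).astype(np.uint8),0,1)[0][0][:,0]
        w=np.array([onplane(f,a/k+u0-r,b/k+v0-r,.155)[:2] for a,b in cs],np.float32)*1000
        rc=cv2.minAreaRect(w); print(n,th,np.round(rc[0],1),np.round(rc[1],1),rc[2])
cv2.imwrite('pics/key.png',np.hstack(o))
```

```text
top 134.5 [ 620.5 -146.5] [19.7 20.9] 64.74465942382812
top 149.5 [ 620.3 -146.5] [18.2 19.3] 63.711124420166016
side 121.5 [ 622.5 -149.4] [23.  20.9] 64.4321517944336
side 136.5 [ 622.5 -149.4] [20.4 18.4] 64.84654235839844
```

View pics/key.png

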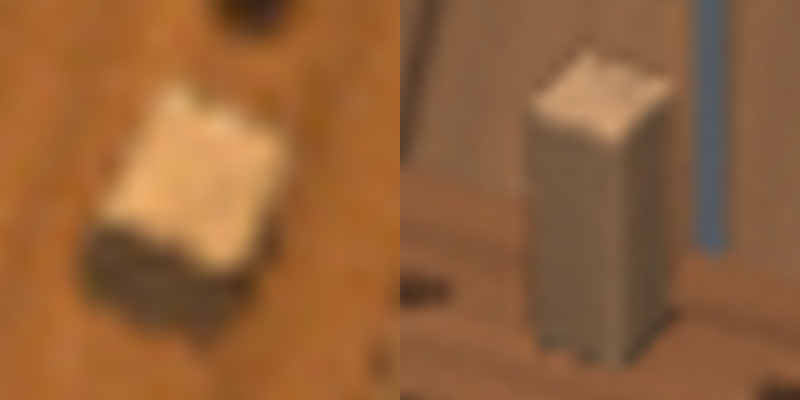

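The key's yaw is about -25° and it stands near (0.6215,-0.148). The slot is near (0.511,0.154), and the case's yaw is 22.4°. I go above the key, rising first.

Request:
{"op": "play_rows", "data": {
  "commands": [
    [0, 0, -3, 0, -1],
    [-1.5, -3, -3, 0, -1],
    [-1.7, -3.6, 0, 0, -1],
    [-1.7, -3.6, 0, 0, -1],
    [-1.7, -3.6, 0, 0, -1],
    [-1.7, -3.6, 0, 0, -1],
    [-1.7, -3.6, 0, 0, -1],
    [-1.7, -3.6, 0, 0, -1],
    [-1.7, -3.6, 0, 0, -1],
    [-1.7, -3.6, 0, 0, -1]
  ]
}}

```text
time: 1.1
eef_pos: [0.4485, -0.3186, 0.302]
tcp_rot: [-2.56, 1.822, 0.001]
wrist_force: [0.1, -1.1, 0.2]
finger_gap: 0.0855
```

Request:
{"op": "play_rows", "data": {
  "commands": [
    [-1.7, -3.6, 0, 0, -1],
    [-1.7, -3.6, 0, 0, -1],
    [-1.7, -3.6, 0, -7.5, -1],
    [0, 0, 0, -7.6, -1],
    [0, 0, 0, -7.6, -1],
    [0, 0, 0, -7.6, -1],
    [0, 0, 0, -7.6, -1],
    [0, 0, 0, -7.7, -1]
  ]
}}

```text
time: 1.9
eef_pos: [0.5328, -0.2363, 0.3018]
tcp_rot: [-3.067, 0.679, 0.001]
wrist_force: [-0.1, 0.1, 0.2]
finger_gap: 0.0854
```

```bash
cat > go.py <<'E'
import sys
from h import *
s=env.get_state(); R=cv2.Rodrigues(s['tcp_rot'])[0]; p=s['eef_pos']
print('t',round(float(s['time']),2),'p',p.round(4),'jawyaw',round(float(np.degrees(np.arctan2(R[1,0],R[0,0]))),2),'zaxis',R[:,2].round(4),'gap',s['finger_gap'].round(4),'F',s['wrist_force'].round(1),'q6',s['qpos'][5].round(2))
if len(sys.argv)>3: print('shift cm',((np.array(sys.argv[1:4],float)-p)@R*100).round(2))
E
python3 go.py .6215 -.148 .22
```

```text
Traceback (most recent call last):
  File "go.py", line 4, in <module>
    print('t',round(float(s['time']),2),'p',p.round(4),'jawyaw',round(float(np.degrees(np.arctan2(R[1,0],R[0,0]))),2),'zaxis',R[:,2].round(4),'gap',s['finger_gap'].round(4),'F',s['wrist_force'].round(1),'q6',s['qpos'][5].round(2))
                                                                                                                                                    ^^^^^^^^^^^^^^^^^^^^^
AttributeError: 'float' object has no attribute 'round'
```

Request:
{"op": "play_rows", "data": {
  "commands": [
    [1.08, -2.94, 0, 0, -1],
    [1.08, -2.94, 0, 0, -1],
    [1.08, -2.94, 0, 0, -1],
    [1.08, -2.94, 0, 0, -1],
    [0, 0, 2, 0, -1],
    [0, 0, 3, 0, -1],
    [0, 0, 3, 0, -1],
    [0, 0, 0, 0, -1]
  ]
}}

```text
time: 2.7
eef_pos: [0.6201, -0.1475, 0.2171]
tcp_rot: [-3.064, 0.687, 0.012]
wrist_force: [-0.9, -0.1, 0.2]
finger_gap: 0.0857
```

```bash
sed -i "s/s\['finger_gap'\].round(4)/round(float(s['finger_gap']),4)/" go.py
python3 go.py .6215 -.148 .118
python3 - <<'E'
from h import *
a=[]
for n,(u,v) in(('side',(239,120)),('top',(301,172))):
    f=frame(n); c=f['color'][max(0,v-60):v+60,u-70:u+70]; a.append(cv2.resize(c,(400,343),interpolation=cv2.INTER_CUBIC)[:,:,::-1])
cv2.imwrite('pics/pre.png',np.hstack(a))
E
```

```text
t 2.7 p [ 0.6201 -0.1475  0.2171] jawyaw -25.26 zaxis [-0.0072  0.0033 -1.    ] gap 0.0857 F [-0.9 -0.1  0.2] q6 1.57
shift cm [ 0.23 -0.01  9.91]
```

View pics/pre.png

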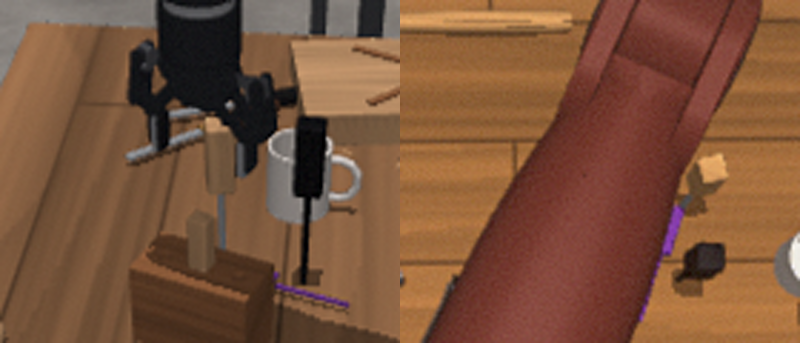

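The crop shows the jaws above the key, straddling it. The purple decoy now lies on its side at about (310,290) in the left half. I'll check how low the arm hangs there before descending.

Run:
```python
from h import *
f=frame('side'); P=cloud(f); save(f,'side1.png')
for x in np.arange(.2,.66,.04):
    m=(abs(P[...,0]-x)<.02)&(P[...,1]>-.4)&(P[...,1]<.2)&(P[...,2]>.16)
    q=P[m]; print(round(x,2),len(q),q[q[:,2].argmin()].round(3) if len(q) else '')
```

```text
0.2 40 [0.219 0.091 0.581]
0.24 635 [0.235 0.083 0.582]
0.28 415 [0.281 0.059 0.586]
0.32 222 [0.311 0.045 0.589]
0.36 59 [0.35  0.027 0.592]
0.4 0 
0.44 0 
0.48 0 
0.52 204 [ 0.508 -0.239  0.16 ]
0.56 492 [ 0.579 -0.125  0.228]
0.6 1806 [ 0.604 -0.255  0.162]
0.64 1522 [ 0.63  -0.255  0.16 ]
```

View pics/side1.png

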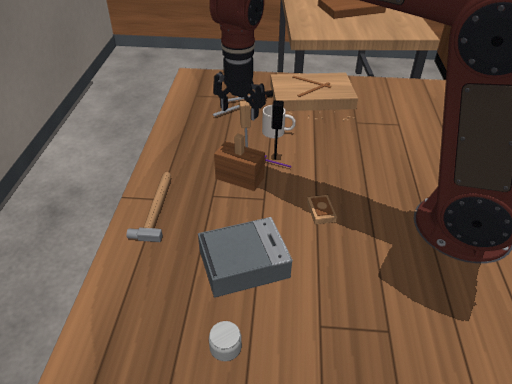

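The arm itself is high (about 0.58 m), so nothing touched the decoy. It tipped over by itself and lies behind the block at (277,163). I descend and grip.

Request:
{"op": "play_rows", "data": {
  "commands": [
    [0.2, 0, 1, 0, -1],
    [0, 0, 2.5, 0, -1],
    [0, 0, 2.5, 0, -1],
    [0, 0, 2, 0, -1],
    [0, 0, 1.5, 0, -1],
    [0, 0, 0, 0, -1],
    [0, 0, 0, 0, -1]
  ]
}}

```text
time: 3.55
eef_pos: [0.6244, -0.1497, 0.1282]
tcp_rot: [3.065, -0.687, 0.002]
wrist_force: [0.8, -0.8, 1.5]
finger_gap: 0.085
```

```bash
python3 go.py .6215 -.148 .12
```

```text
t 3.55 p [ 0.6244 -0.1497  0.1282] jawyaw -25.28 zaxis [ 9.e-04 -5.e-04 -1.e+00] gap 0.085 F [ 0.8 -0.8  1.5] q6 1.57
shift cm [-0.33 -0.03  0.82]
```

Request:
{"op": "play_rows", "data": {
  "commands": [
    [-0.3, 0, 0.5, 0, -1],
    [0, 0, 0.3, 0, -1],
    [0, 0, 0, 0, -1],
    [0, 0, 0, 0, 0.2],
    [0, 0, 0, 0, 1],
    [0, 0, 0, 0, 1],
    [0, 0, 0, 0, 1],
    [0, 0, 0, 0, 1],
    [0, 0, 0, 0, 1],
    [0, 0, 0, 0, 1]
  ]
}}

```text
time: 4.55
eef_pos: [0.6214, -0.1482, 0.1195]
tcp_rot: [3.065, -0.687, 0.001]
wrist_force: [-0.2, -0.3, 2.2]
finger_gap: 0.0214
```

```bash
python3 go.py .6215 -.148 .12
```

```text
t 4.55 p [ 0.6214 -0.1482  0.1195] jawyaw -25.27 zaxis [ 4.e-04 -3.e-04 -1.e+00] gap 0.0214 F [-0.2 -0.3  2.2] q6 1.57
shift cm [-0.   -0.02 -0.05]
```

Request:
{"op": "play_rows", "data": {
  "commands": [
    [0, 0, -1, 0, 1],
    [0, 0, -1.5, 0, 1],
    [0, 0, -1.5, 0, 1],
    [0, 0, -1.5, 0, 1],
    [0, 0, -1.5, 0, 1],
    [0, 0, -1.5, 0, 1],
    [0, 0, -1.5, 0, 1],
    [0, 0, -1.5, 0, 1],
    [0, 0, 0, 0, 1],
    [0, 0, 0, 0, 1]
  ]
}}

```text
time: 5.55
eef_pos: [0.6215, -0.1482, 0.2344]
tcp_rot: [3.065, -0.687, 0.001]
wrist_force: [-0.1, -1.1, -1.1]
finger_gap: 0.0214
```

```bash
python3 go.py .511 .1543 .235
```

```text
t 5.55 p [ 0.6215 -0.1482  0.2344] jawyaw -25.27 zaxis [ 4.e-04 -3.e-04 -1.e+00] gap 0.0214 F [-0.1 -1.1 -1.1] q6 1.57
shift cm [-22.9  -22.64  -0.07]
```

Request:
{"op": "play_rows", "data": {
  "commands": [
    [-1.29, -1.26, 0, 0, 1],
    [-2.4, -2.37, 0, 0, 1],
    [-2.4, -2.37, 0, 0, 1],
    [-2.4, -2.37, 0, 0, 1],
    [-2.4, -2.37, 0, 0, 1],
    [-2.4, -2.37, 0, 0, 1],
    [-2.4, -2.37, 0, 0, 1],
    [-2.4, -2.37, 0, 0, 1],
    [-2.4, -2.37, 0, 0, 1],
    [-2.41, -2.41, 0, 0, 1]
  ]
}}

```text
time: 6.55
eef_pos: [0.5097, 0.1554, 0.2331]
tcp_rot: [3.065, -0.687, -0.002]
wrist_force: [0.7, -0.1, -1.3]
finger_gap: 0.0212
```

Request:
{"op": "play_rows", "data": {
  "commands": [
    [0, 0, 0, -6.8, 1],
    [0, 0, 0, -6.8, 1],
    [0, 0, 0, -6.8, 1],
    [0, 0, 0, -6.8, 1],
    [0, 0, 0, -6.8, 1],
    [0, 0, 0, -6.8, 1],
    [0, 0, 0, -6.9, 1],
    [0, 0, 0, 0, 1],
    [0, 0, 0, 0, 1]
  ]
}}

```text
time: 7.45
eef_pos: [0.5105, 0.1542, 0.2335]
tcp_rot: [-3.083, -0.605, 0.002]
wrist_force: [-0.0, 0.3, -1.3]
finger_gap: 0.0215
```

```bash
python3 go.py .511 .1543 .19
```

```text
t 7.45 p [0.5105 0.1542 0.2335] jawyaw 22.22 zaxis [-1.1e-03 -1.0e-04 -1.0e+00] gap 0.0215 F [-0.   0.3 -1.3] q6 1.23
shift cm [0.06 0.01 4.35]
```

Request:
{"op": "play_rows", "data": {
  "commands": [
    [0.05, 0, 1.4, 0, 1],
    [0, 0, 1.5, 0, 1],
    [0, 0, 1.5, 0, 1],
    [0, 0, 1, 0, 1],
    [0, 0, 0, 0, 1],
    [0, 0, 0, 0, 1]
  ]
}}

```text
time: 8.05
eef_pos: [0.5111, 0.1544, 0.1801]
tcp_rot: [3.082, 0.611, -0.001]
wrist_force: [0.1, 0.5, -1.2]
finger_gap: 0.0211
```

```bash
python3 go.py .511 .1543 .17
python3 - <<'E'
from h import *
f=frame('side'); np.savez('/tmp/s2',**f); c=f['color'][195:285,215:325]; cv2.imwrite('pics/tip.png',cv2.resize(c,(770,630)[:2] and (733,600),interpolation=cv2.INTER_CUBIC)[:,:,::-1])
p=f['R']@np.array([.511,.1543,.070])+f['t']; print(p[:2]/p[2]*f['fx']+[f['cx'],f['cy']])
p=f['R']@np.array([.511,.1543,.065])+f['t']; print(p[:2]/p[2]*f['fx']+[f['cx'],f['cy']])
E
```

```text
t 8.05 p [0.5111 0.1544 0.1801] jawyaw 22.42 zaxis [-4.e-04 -1.e-04 -1.e+00] gap 0.0211 F [ 0.1  0.5 -1.2] q6 1.23
shift cm [-0.02  0.01  1.01]
[271.95193721 238.74238153]
[271.8845058  240.14760848]
```

View pics/tip.png

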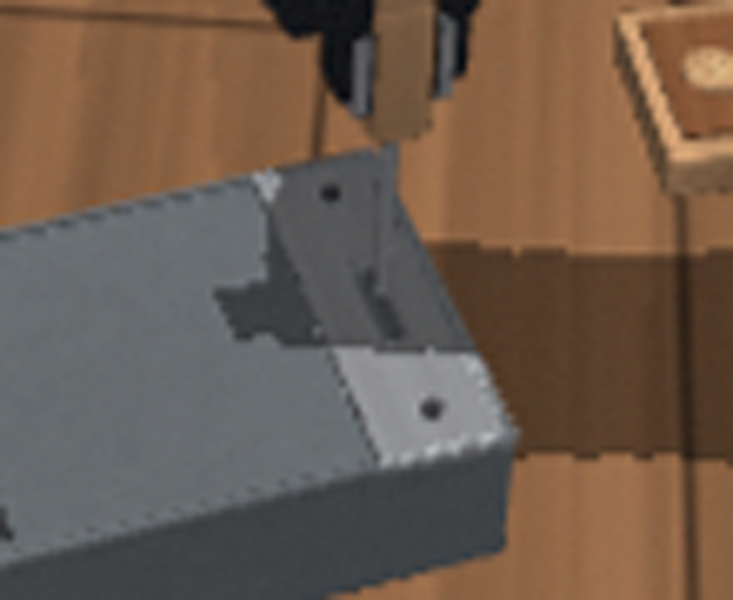

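The rod comes down to about (383,290) in the crop, over the slot at (384,302). I'll refine the rod's lateral offset numerically.

Run:
```python
from h import *
f=dict(np.load('/tmp/s2.npz')); g=f['color'].sum(-1).astype(int)
print('cols',list(range(266,280)))
for r in range(215,248): print(r,g[r,266:280])
def pr(x): p=f['R']@np.array(x)+f['t']; return (p[:2]/p[2]*f['fx']+[f['cx'],f['cy']]).round(2)
for z in(.12,.11,.1,.09,.08,.0706): print(z,pr([.5111,.1544,z]))
```

```text
cols [266, 267, 268, 269, 270, 271, 272, 273, 274, 275, 276, 277, 278, 279]
215 [324 321 325 314 264 239 246 258 258 258 264 239 319 341]
216 [321 324 328 330 305 271 217 237 258 301 312 314 342 351]
217 [296 283 277 281 273 291 264 264 257 318 329 335 344 350]
218 [244 244 229 246 238 258 265 276 259 317 326 331 342 349]
219 [247 247 249 250 249 250 249 272 255 315 324 334 346 344]
220 [255 255 254 257 255 253 253 273 270 315 328 337 344 353]
221 [251 254 256 259 254 249 260 272 273 315 328 332 346 347]
222 [253 253 255 256 254 216 250 268 262 318 333 334 341 352]
223 [245 253 251 257 260 218 256 271 271 324 332 339 345 351]
224 [245 257 255 258 259 231 262 270 244 320 335 335 345 348]
225 [260 254 254 255 253 240 263 266 226 289 333 341 342 351]
226 [273 262 252 257 256 245 265 269 242 250 322 341 345 350]
227 [263 264 257 260 256 247 265 270 235 242 296 337 347 346]
228 [263 263 260 255 258 235 265 269 207 235 254 333 350 350]
229 [262 265 260 260 257 235 265 272 242 250 234 299 348 353]
230 [267 266 266 259 257 235 273 267 257 253 248 259 345 358]
231 [261 265 266 262 256 240 267
[... 448 characters left out ...]
61 260 259 254]
239 [262 262 269 218 188 198 212 235 251 260 263 262 256 256]
240 [259 264 264 245 197 176 161 190 249 261 257 262 260 259]
241 [258 255 263 266 214 187 172 182 230 254 262 263 263 256]
242 [262 257 264 268 243 196 173 163 194 248 258 259 260 262]
243 [262 259 260 262 266 218 186 176 181 234 257 259 255 258]
244 [254 258 263 258 264 249 198 179 159 191 245 256 259 259]
245 [251 248 259 255 259 263 215 183 158 205 238 254 262 257]
246 [245 239 242 242 247 258 240 271 244 245 250 251 254 252]
247 [421 406 401 407 412 280 246 265 247 247 247 234 233 389]
0.12 [272.6  224.25]
0.11 [272.46 227.22]
0.1 [272.32 230.16]
0.09 [272.18 233.07]
0.08 [272.04 235.93]
0.0706 [271.92 238.6 ]
```

The tip lines up with the slot to within about half a millimetre. I descend gently and watch the forces.

Request:
{"op": "play_rows", "data": {
  "commands": [
    [0.03, 0, 0.2, 0, 1],
    [0, 0, 0.2, 0, 1],
    [0, 0, 0.05, 0, 1],
    [0, 0, 0.05, 0, 1],
    [0, 0, 0.05, 0, 1]
  ]
}}

```text
time: 8.6
eef_pos: [0.5116, 0.1546, 0.1748]
tcp_rot: [3.082, 0.611, 0.0]
wrist_force: [-1.1, -0.2, -1.1]
finger_gap: 0.0216
```

Request:
{"op": "play_rows", "data": {
  "commands": [
    [0, 0, 0.05, 0, 1],
    [0, 0, 0.05, 0, 1],
    [0, 0, 0.05, 0, 1]
  ]
}}

```text
time: 8.9
eef_pos: [0.5116, 0.1546, 0.1732]
tcp_rot: [3.082, 0.611, -0.0]
wrist_force: [0.3, 0.7, -1.9]
finger_gap: 0.0211
```

Request:
{"op": "play_rows", "data": {
  "commands": [
    [0, 0, 0.05, 0, 1],
    [0, 0, 0.05, 0, 1],
    [0, 0, 0.05, 0, 1]
  ]
}}

```text
time: 9.2
eef_pos: [0.5116, 0.1545, 0.1717]
tcp_rot: [3.082, 0.611, -0.0]
wrist_force: [1.1, 0.1, -1.1]
finger_gap: 0.0214
```

In the slot without contact. I continue down in small steps.

Request:
{"op": "play_rows", "data": {
  "commands": [
    [0, 0, 0.1, 0, 1],
    [0, 0, 0.1, 0, 1],
    [0, 0, 0.1, 0, 1],
    [0, 0, 0.1, 0, 1],
    [0, 0, 0.1, 0, 1],
    [0, 0, 0.05, 0, 1]
  ]
}}

```text
time: 9.8
eef_pos: [0.5115, 0.1545, 0.1661]
tcp_rot: [3.082, 0.611, -0.0]
wrist_force: [0.7, -0.3, -1.5]
finger_gap: 0.0212
```

Request:
{"op": "play_rows", "data": {
  "commands": [
    [0, 0, 0.08, 0, 1],
    [0, 0, 0.08, 0, 1],
    [0, 0, 0.08, 0, 1],
    [0, 0, 0.06, 0, 1]
  ]
}}

```text
time: 10.2
eef_pos: [0.5116, 0.1545, 0.1632]
tcp_rot: [3.082, 0.611, 0.0]
wrist_force: [0.3, -0.1, -1.6]
finger_gap: 0.0216
```

Request:
{"op": "play_rows", "data": {
  "commands": [
    [0, 0, 0.08, 0, 1],
    [0, 0, 0.08, 0, 1],
    [0, 0, 0.08, 0, 1],
    [0, 0, 0.06, 0, 1]
  ]
}}

```text
time: 10.6
eef_pos: [0.5115, 0.1546, 0.1602]
tcp_rot: [3.082, 0.611, -0.0]
wrist_force: [0.0, 0.4, -0.7]
finger_gap: 0.0217
```

Request:
{"op": "play_rows", "data": {
  "commands": [
    [0, 0, 0.08, 0, 1],
    [0, 0, 0.08, 0, 1],
    [0, 0, 0.08, 0, 1],
    [0, 0, 0.06, 0, 1]
  ]
}}

```text
time: 11.0
eef_pos: [0.5115, 0.1545, 0.1572]
tcp_rot: [3.082, 0.611, -0.0]
wrist_force: [-0.4, -0.3, -1.9]
finger_gap: 0.0212
```

Request:
{"op": "play_rows", "data": {
  "commands": [
    [0, 0, 0.08, 0, 1],
    [0, 0, 0.08, 0, 1],
    [0, 0, 0.08, 0, 1],
    [0, 0, 0.06, 0, 1]
  ]
}}

```text
time: 11.4
eef_pos: [0.5115, 0.1545, 0.1542]
tcp_rot: [3.082, 0.611, -0.0]
wrist_force: [-0.0, -0.5, -1.3]
finger_gap: 0.0214
```

Request:
{"op": "play_rows", "data": {
  "commands": [
    [0, 0, 0.08, 0, 1],
    [0, 0, 0.08, 0, 1],
    [0, 0, 0.08, 0, 1],
    [0, 0, 0.06, 0, 1]
  ]
}}

```text
time: 11.8
eef_pos: [0.5115, 0.1545, 0.1512]
tcp_rot: [3.082, 0.611, -0.0]
wrist_force: [0.9, -0.5, -2.2]
finger_gap: 0.0212
```

Depth is now 23.3 mm.

Request:
{"op": "play_rows", "data": {
  "commands": [
    [0, 0, 0.08, 0, 1],
    [0, 0, 0.08, 0, 1],
    [0, 0, 0.08, 0, 1],
    [0, 0, 0.06, 0, 1]
  ]
}}

```text
time: 12.2
eef_pos: [0.5115, 0.1545, 0.1482]
tcp_rot: [3.082, 0.611, -0.0]
wrist_force: [-0.6, 0.1, -1.2]
finger_gap: 0.0215
```

Request:
{"op": "play_rows", "data": {
  "commands": [
    [0, 0, 0.08, 0, 1],
    [0, 0, 0.08, 0, 1],
    [0, 0, 0.08, 0, 1],
    [0, 0, 0.06, 0, 1]
  ]
}}

```text
time: 12.6
eef_pos: [0.5117, 0.1545, 0.1457]
tcp_rot: [3.081, 0.611, 0.001]
wrist_force: [-1.4, -0.4, 4.8]
finger_gap: 0.0216
```

Request:
{"op": "play_rows", "data": {
  "commands": [
    [0, 0, 0.05, 0, 1],
    [0, 0, 0.05, 0, 1],
    [0, 0, 0.05, 0, 1]
  ]
}}

```text
time: 12.9
eef_pos: [0.5117, 0.1546, 0.144]
tcp_rot: [3.081, 0.611, 0.001]
wrist_force: [0.2, -0.0, 6.3]
finger_gap: 0.0213
```

Contact came at about 27.5 mm depth, with a spring-like force rise: this is the tab. I press on in 0.5 mm steps.

Request:
{"op": "play_rows", "data": {
  "commands": [
    [0, 0, 0.05, 0, 1],
    [0, 0, 0.05, 0, 1]
  ]
}}

```text
time: 13.1
eef_pos: [0.5117, 0.1545, 0.1431]
tcp_rot: [3.081, 0.611, 0.001]
wrist_force: [-0.6, -1.0, 5.6]
finger_gap: 0.0211
```

Request:
{"op": "play_rows", "data": {
  "commands": [
    [0, 0, 0.05, 0, 1],
    [0, 0, 0.05, 0, 1]
  ]
}}

```text
time: 13.3
eef_pos: [0.5118, 0.1545, 0.1422]
tcp_rot: [3.081, 0.611, 0.001]
wrist_force: [-1.4, -1.2, 6.2]
finger_gap: 0.0213
```

```bash
cat > lid.py <<'E'
from h import *
f=frame('side'); P=cloud(f); m=(abs(P[...,0]-.575)<.1)&(abs(P[...,1]-.18)<.1)&(P[...,2]>.04)&(P[...,2]<.125)
d=(P-[.5752,.1828,0])@np.array([[.9245,-.3811,0],[.3811,.9245,0],[0,0,1]])
for a in(-60,-35,0,40,80):
    q=d[m&(abs(d[...,0]*1000-a)<6)&(abs(d[...,1])<.06)]; print(a,len(q),np.median(q[:,2]).round(4) if len(q) else '')
E
python3 lid.py; python3 go.py
```

```text
-60 183 0.0666
-35 188 0.0668
0 188 0.067
40 199 0.0668
80 191 0.0666
t 13.35 p [0.5118 0.1545 0.1421] jawyaw 22.42 zaxis [ 6.e-04 -1.e-04 -1.e+00] gap 0.0213 F [-1.6 -0.   6.6] q6 1.23
```

Request:
{"op": "play_rows", "data": {
  "commands": [
    [0, 0, 0.05, 0, 1],
    [0, 0, 0.05, 0, 1]
  ]
}}

```text
time: 13.55
eef_pos: [0.5117, 0.1546, 0.141]
tcp_rot: [3.081, 0.611, 0.001]
wrist_force: [-1.3, 0.1, 5.4]
finger_gap: 0.0216
```

```bash
python3 lid.py; python3 go.py
```

```text
-60 180 0.0668
-35 180 0.0749
0 196 0.0729
40 195 0.0702
80 199 0.0679
t 13.6 p [0.5117 0.1546 0.1409] jawyaw 22.43 zaxis [ 5.e-04 -1.e-04 -1.e+00] gap 0.0215 F [-2.1  0.4  7. ] q6 1.23
```

The lid is rising. I hold for 0.5 s and check again.

Request:
{"op": "play_rows", "data": {
  "commands": [
    [0, 0, 0, 0, 1],
    [0, 0, 0, 0, 1],
    [0, 0, 0, 0, 1],
    [0, 0, 0, 0, 1],
    [0, 0, 0, 0, 1]
  ]
}}

```text
time: 14.1
eef_pos: [0.5118, 0.1545, 0.1411]
tcp_rot: [3.081, 0.611, 0.001]
wrist_force: [-1.5, -0.1, 5.4]
finger_gap: 0.0216
```

```bash
python3 lid.py; python3 go.py
```

```text
-60 186 0.067
-35 140 0.1051
0 212 0.095
40 208 0.0828
80 209 0.0705
t 14.15 p [0.5118 0.1546 0.1411] jawyaw 22.43 zaxis [ 6.e-04 -1.e-04 -1.e+00] gap 0.0213 F [-1.4 -1.   6.6] q6 1.23
```

The lid is up at a slope of about 0.30 rad. I withdraw straight up.

Request:
{"op": "play_rows", "data": {
  "commands": [
    [0, 0, -0.4, 0, 1],
    [0, 0, -0.8, 0, 1],
    [0, 0, -0.8, 0, 1],
    [0, 0, -0.8, 0, 1],
    [0, 0, -1, 0, 1],
    [0, 0, -1.2, 0, 1],
    [0, 0, -1.5, 0, 1],
    [0, 0, -1.5, 0, 1],
    [0, 0, -1.5, 0, 1],
    [0, 0, 0, 0, 1]
  ]
}}

```text
time: 15.15
eef_pos: [0.5127, 0.1546, 0.2387]
tcp_rot: [3.081, 0.611, 0.006]
wrist_force: [0.6, -0.4, -1.2]
finger_gap: 0.0214
```

Request:
{"op": "play_rows", "data": {
  "commands": [
    [0, 0, 0, 6.8, 1],
    [0, 0, 0, 6.8, 1],
    [0, 0, 0, 6.8, 1],
    [0, 0, 0, 6.8, 1],
    [0, 0, 0, 6.8, 1],
    [0, 0, 0, 6.8, 1],
    [0, 0, 0, 6.9, 1],
    [0, 0, 0, 0, 1],
    [0, 0, 0, 0, 1]
  ]
}}

```text
time: 16.05
eef_pos: [0.5115, 0.1545, 0.2355]
tcp_rot: [3.066, -0.682, -0.001]
wrist_force: [0.4, -0.1, -1.2]
finger_gap: 0.0216
```

```bash
python3 go.py .6214 -.1482 .236; python3 lid.py
```

```text
t 16.05 p [0.5115 0.1545 0.2355] jawyaw -25.08 zaxis [-4.e-04 -1.e-04 -1.e+00] gap 0.0216 F [ 0.4 -0.1 -1.2] q6 2.06
shift cm [22.79 22.76 -0.05]
-60 183 0.0669
-35 142 0.1049
0 209 0.0953
40 205 0.0828
80 207 0.0704
```

Request:
{"op": "play_rows", "data": {
  "commands": [
    [1.3, 1.3, 0, 0, 1],
    [2.5, 2.5, 0, 0, 1],
    [2.5, 2.5, 0, 0, 1],
    [2.5, 2.5, 0, 0, 1],
    [2.5, 2.5, 0, 0, 1],
    [2.5, 2.5, 0, 0, 1],
    [2.5, 2.5, 0, 0, 1],
    [2.5, 2.5, 0, 0, 1],
    [2.5, 2.5, 0, 0, 1],
    [1.5, 1.46, 0, 0.2, 1]
  ]
}}

```text
time: 17.1
eef_pos: [0.6209, -0.1512, 0.2352]
tcp_rot: [3.064, -0.691, -0.0]
wrist_force: [-1.5, -0.2, -1.6]
finger_gap: 0.0213
```

Request:
{"op": "play_rows", "data": {
  "commands": [
    [0, 0, 0, 0, 1],
    [0, 0, 0, 0, 1],
    [0, 0, 0, 0, 1]
  ]
}}

```text
time: 17.4
eef_pos: [0.6204, -0.1477, 0.2358]
tcp_rot: [-3.065, 0.69, 0.0]
wrist_force: [-0.3, 0.1, -1.2]
finger_gap: 0.0218
```

```bash
python3 go.py .6214 -.1482 .207
python3 - <<'E'
from h import *
f=frame('side'); c=f['color'][85:195,190:310]; cv2.imwrite('pics/back.png',cv2.resize(c,(655,600),interpolation=cv2.INTER_CUBIC)[:,:,::-1])
E
```

```text
t 17.4 p [ 0.6204 -0.1477  0.2358] jawyaw -25.38 zaxis [-2.e-04  2.e-04 -1.e+00] gap 0.0218 F [-0.3  0.1 -1.2] q6 1.58
shift cm [0.12 0.   2.88]
```

View pics/back.png

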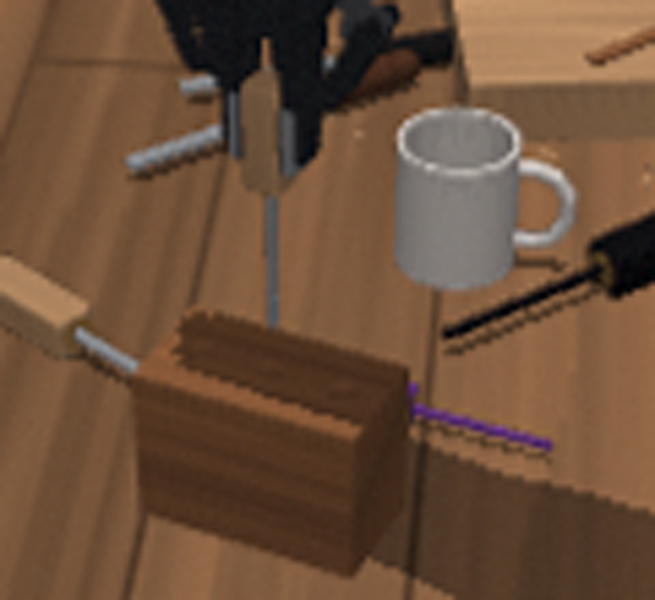

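The view shows my key hanging upright over the block with the block's top clear. The three decoys have all toppled and lie on the bench beside it; none is in the way. I lower the key with small steps through the mouth.

Request:
{"op": "play_rows", "data": {
  "commands": [
    [0.12, 0, 1, 0, 1],
    [0, 0, 1, 0, 1],
    [0, 0, 0.6, 0, 1],
    [0, 0, 0.2, 0, 1],
    [0, 0, 0.1, 0, 1],
    [0, 0, 0.1, 0, 1],
    [0, 0, 0.1, 0, 1],
    [0, 0, 0.1, 0, 1],
    [0, 0, 0, 0, 1]
  ]
}}

```text
time: 18.35
eef_pos: [0.6217, -0.1492, 0.2038]
tcp_rot: [3.064, -0.693, 0.0]
wrist_force: [-0.4, -0.4, -1.1]
finger_gap: 0.0214
```

Request:
{"op": "play_rows", "data": {
  "commands": [
    [0, 0, 0.1, 0, 1],
    [0, 0, 0.1, 0, 1],
    [0, 0, 0.1, 0, 1],
    [0, 0, 0.1, 0, 1],
    [0, 0, 0, 0, 1]
  ]
}}

```text
time: 18.85
eef_pos: [0.6215, -0.1491, 0.1996]
tcp_rot: [3.064, -0.693, -0.0]
wrist_force: [-0.3, 0.6, -1.9]
finger_gap: 0.021
```

```bash
python3 go.py .6214 -.1482 .12
```

```text
t 18.85 p [ 0.6215 -0.1491  0.1996] jawyaw -25.48 zaxis [-3.e-04  0.e+00 -1.e+00] gap 0.021 F [-0.3  0.6 -1.9] q6 1.58
shift cm [-0.05 -0.08  7.96]
```

Request:
{"op": "play_rows", "data": {
  "commands": [
    [-0.05, -0.08, 0.5, 0, 1],
    [0, 0, 0.8, 0, 1],
    [0, 0, 1, 0, 1],
    [0, 0, 1, 0, 1],
    [0, 0, 1, 0, 1],
    [0, 0, 1, 0, 1],
    [0, 0, 1, 0, 1],
    [0, 0, 0.8, 0, 1],
    [0, 0, 0.4, 0, 1],
    [0, 0, 0, 0, 1]
  ]
}}

```text
time: 19.85
eef_pos: [0.6212, -0.1481, 0.1241]
tcp_rot: [-3.064, 0.693, 0.001]
wrist_force: [-0.9, -0.2, -1.8]
finger_gap: 0.0215
```

Request:
{"op": "play_rows", "data": {
  "commands": [
    [0, 0, 0.1, 0, 1],
    [0, 0, 0.1, 0, 1],
    [0, 0, 0.1, 0, 1],
    [0, 0, 0, 0, 1]
  ]
}}

```text
time: 20.25
eef_pos: [0.6216, -0.1482, 0.1219]
tcp_rot: [3.064, -0.693, 0.0]
wrist_force: [-0.6, -0.4, -2.2]
finger_gap: 0.0214
```

```bash
python3 go.py .6214 -.1482 .12
```

```text
t 20.25 p [ 0.6216 -0.1482  0.1219] jawyaw -25.47 zaxis [ 1.e-04 -2.e-04 -1.e+00] gap 0.0214 F [-0.6 -0.4 -2.2] q6 1.58
shift cm [-0.02  0.01  0.19]
```

Request:
{"op": "play_rows", "data": {
  "commands": [
    [0, 0, 0.08, 0, 1],
    [0, 0, 0.07, 0, 1],
    [0, 0, 0, 0, 1]
  ]
}}

```text
time: 20.55
eef_pos: [0.6215, -0.1482, 0.1202]
tcp_rot: [3.064, -0.693, -0.0]
wrist_force: [0.4, 0.2, -1.5]
finger_gap: 0.0214
```

Request:
{"op": "play_rows", "data": {
  "commands": [
    [0, 0, 0.04, 0, 1],
    [0, 0, 0.04, 0, 1],
    [0, 0, 0, 0, 1]
  ]
}}

```text
time: 20.85
eef_pos: [0.6215, -0.1482, 0.1195]
tcp_rot: [3.064, -0.693, 0.0]
wrist_force: [0.0, -0.8, -0.8]
finger_gap: 0.0214
```

Level with the original seat height. I release and rise.

Request:
{"op": "play_rows", "data": {
  "commands": [
    [0, 0, 0.03, 0, 1],
    [0, 0, 0, 0, 0.3],
    [0, 0, 0, 0, 0],
    [0, 0, 0, 0, -0.5],
    [0, 0, 0, 0, -1],
    [0, 0, 0, 0, -1],
    [0, 0, 0, 0, -1],
    [0, 0, 0, 0, -1],
    [0, 0, 0, 0, -1]
  ]
}}

```text
time: 21.75
eef_pos: [0.6215, -0.1482, 0.1192]
tcp_rot: [3.064, -0.693, 0.0]
wrist_force: [0.2, 0.3, -0.2]
finger_gap: 0.0855
```

Request:
{"op": "play_rows", "data": {
  "commands": [
    [0, 0, -1, 0, -1],
    [0, 0, -2, 0, -1],
    [0, 0, -3, 0, -1],
    [0, 0, -4, 0, -1],
    [0, 0, -4, 0, -1],
    [0, 0, -3, 0, -1],
    [0, 0, 0, 0, -1],
    [0, 0, 0, 0, -1],
    [0, 0, 0, 0, -1]
  ]
}}

```text
time: 22.65
eef_pos: [0.6212, -0.148, 0.2882]
tcp_rot: [-3.064, 0.693, 0.002]
wrist_force: [-0.2, 0.4, 0.7]
finger_gap: 0.0851
```

```bash
python3 go.py; python3 lid.py
python3 - <<'E'
from h import *
f=frame('side'); save(f,'end.png'); P=cloud(f)
m=(abs(P[...,0]-.6215)<.03)&(abs(P[...,1]+.148)<.03)&(P[...,2]>.1)&(P[...,2]<.18)
q=P[m]; print(q[:,2].max(), [q[abs(q[:,2]-z)<.006].mean(0).round(4) for z in(.11,.13,.145)])
m&=P[...,2]>.150; print(m.sum(),np.median(P[m],axis=0).round(4))
E
```

```text
t 22.65 p [ 0.6212 -0.148   0.2882] jawyaw -25.48 zaxis [-1.3e-03  5.0e-04 -1.0e+00] gap 0.0851 F [-0.2  0.4  0.7] q6 1.58
-60 170 0.0667
-35 139 0.1051
0 213 0.0954
40 212 0.0827
80 202 0.0702
0.16138796901452873 [array([ 0.622 , -0.1397,  0.1104]), array([ 0.622 , -0.1401,  0.1298]), array([ 0.6217, -0.1408,  0.1445])]
50 [ 0.6218 -0.1438  0.1559]
```

View pics/end.png

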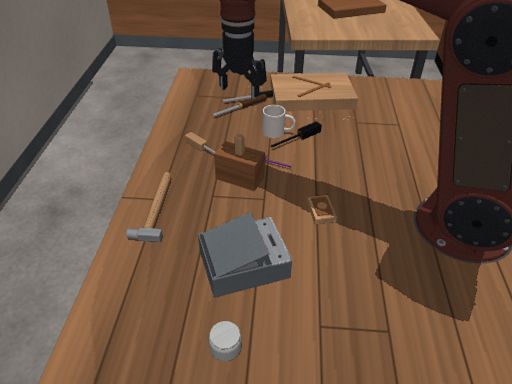

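The final picture shows the key upright in the block at (239,146) and the gripper clear above it. The lid is up at (240,240), and the mug, panel and tin are where they were. I hand in.

```bash
python3 -c "
from plant import env
print(env.close_job())"
```

```text
the job is handed in; nothing more can be done
None
```

The lid is up and the key is back in the middle hole, released. I handed the job in at about 23 s, and no verdict is reported.

- **Pressing the tab:** I took the key from the block and lowered its rod through the slot without contact. The tab was met about 27.5 mm down. Pressing it about 6 mm, with about 8 N of wrist force (25 N allowed), freed the lid.
- **Lid:** The side camera's depth readings put the slope at about 0.30 rad while the rod was still in the slot. It read the same after the key was withdrawn and again at the end.
- **Key:** It stands upright, and the gripper let go at the TCP pose of the original grasp, within 0.3 mm. The handle top measures 0.156 m in the side view, as at the start, and the wrist force is near zero.
- **Bystanders:** By eye, the mug, the panel and the tin are where they were.
- **Disagreements:** The two cameras differed by 2–3 mm, which is about their stated calibration. I used the mean, then checked the rod against the slot in the side view.
- **Not as it started:** The three free-standing look-alikes (purple, black, tall wooden) fell over during the run and lie on the bench. I saw no contact, but I only checked arm clearance after the purple one had fallen, and the first approach passed about 8 cm above the black one. All three are still on the work surface.

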